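# Catch and close the propagator lid

## Task

The glazed lid of the grey propagator leans open, just past upright, against its stop. Tip it over with a finger so that it starts to fall shut on its own, catch it from below on your fingers before it lands, and lower it gently until it is fully shut, with no slam. Do not pinch the lid, and leave the pots and other things where they stand.

Things in the scene. Friction and masses are not known exactly. Their poses are not given: they have to be found in the camera images.
- lid (a joint): Lid angle, rad: 0 = fully shut, level; 1.72 = leaning open on its stop, as at the start. It balances at about 1.51; below that it falls shut, above it falls back on the stop. An oil-damped hinge slows the fall: let go at 1.40 it takes 3 to 5 s to come down and still lands at 0.55 to 0.9 rad/s unless caught. Lid mass 0.5 to 0.75 kg, 2.5 to 4.5 N at the lip; no spring, no catch.
- lid_hinge (a point): Middle of the hinge line, 102 mm above the bench, along the top of the case's rear wall. Its axes turn with the lid: y along the hinge, x from the lip to the hinge, z out of the lid's outer (green) face. Lid shut: z up and the axes are those of the case.
- lid_lip (a point): Middle of the lid's free front edge, on its underside, 210 mm from the hinge line; axes as lid_hinge. With the lid shut it is 102 mm above the bench and juts 26 mm clear of the case's front wall (20 mm clear of the plinth, which is only 22 mm high), so a finger slanting down can come under it from the front and lower it all the way.
- lid_pane (a point): Middle of the lid's upper face; axes as lid_hinge. The lid is 210 x 380 mm and 14 mm thick: a bare aluminium frame 8 mm thick below (front bar 45 mm deep), a green frame 6 mm thick above it, its front edge set back 4 mm, and a clear pane in both.
- case: Propagator case, fixed to the bench: grey open-topped box 180 x 360 x 100 mm, walls 8 mm, on a black plinth 192 x 372 x 22 mm. Origin under its centre, z up; its -x side is the front (lip side), which faces about to the robot's right (within some 35 deg); the hinge line is at x = +94 mm. Lid shut, the lid overhangs its sides by 10 mm.
- pot_in_a_mid (a point): Centre of a small black pot with a seedling, 56 mm wide, 58 mm tall, standing inside the case at its right front
- pot_in_b_mid (a point): Centre of a small black pot with a seedling, 56 mm wide, 58 mm tall, standing inside the case at its right rear
- pot_left_mid (a point): Centre of a black pot with a plant, 90 mm wide, 85 mm tall, on the bench behind the case
- pot_right_mid (a point): Centre of a black pot with a plant, 90 mm wide, 85 mm tall, on the bench to the robot's right
- spray_mid (a point): White and green spray bottle, 76 mm wide, 193 mm tall; point 90 mm up
- label_tub_mid (a point): Blue tub of plant labels, 84 mm wide, 85 mm tall (labels to 140 mm); point 43 mm up
- trowel_mid (a point): Hand trowel lying on the bench, 320 mm long; point at the front of its wooden handle, 14 mm up

How it is judged:
By the outcome, as a careful person would: the job done as asked, in the order asked, and still so for the second after the job is handed in, with the robot touching nothing.
It also fails if it takes over 67 s, if anything falls off the work surface, if the arm or the gripper's body presses on something with over 40 N, if the wrist force passes 120 N, or if a joint passes its speed limit or range.

## Robot

A 6-joint arm with a two-finger parallel gripper is mounted at the origin on the work surface. World frame = base frame: x ahead of the robot, y to its left, z up, the work surface at z = 0. Lengths are in m, angles in rad, forces in N, time in s.
With the tool pointing down it reaches from about 0.225 to 0.875 m from the base axis. Payload 3.4 kg.
Tool frame: the origin (TCP) lies between the finger pads; the fingertips stand 8 mm ahead of it and the grasp point (between the pads) lies 11 mm behind it; z points along the fingers, y is the line along which they close (so a half turn about z gives the same grasp; the last joint's range is limited). The gripper opens to 85 mm and grips with 20 to 120 N. Pads are 22 mm wide; open, the fingers measure 114 mm over their backs; the gripper's body (76 mm by 85 mm) begins 54 mm behind the grasp point. The pads swing forward as they close: fully open they stand 13 mm farther back than shut.
Start: joints at [-1.329, 0.276, 1.505, -0, 1.361, -0.121], TCP at [0.204, -0.538, 0.239] pointing down, gripper open.
Joint ranges: [-2.89, 2.89], [-0.75, 2.08], [0.22, 2.7], [-1.18, 4.32], [0.11, 2.71], [-2.7, 2.7]. Speed limits (rad/s): [2.57, 2.57, 3.14, 3.14, 3.14, 3.14].

## Interface

Orientations are given as a unit quaternion [w, x, y, z].
In Python, from rig import manip gives the robot as it stands.
- The arm moves only by the tool move_arm, never from a script. Its argument "deltas" is a list that holds one entry, the list of rows, each a list of 5 numbers: the shift along the tool's x, y, z normalised to -1 to 1, where 1 is 80 cm, then the turn about the tool's z normalised to -1 to 1, where 1 is 120 degrees, then the closure, from -1 (fully open) to 1 (shut). In form: [[[tx, ty, tz, twist, grip], ...]]. A call has 1 to 12 rows; each row is the pose to reach, as a shift and turn from the pose commanded when the call began, along the tool's axes at that moment; what a row does not reach only later rows make up. A row lasts 1/10 s, in which the tool goes at most 50 mm and 8.59 degrees, less where a joint would pass 70% of its speed; a pose out of reach is approached as far as the arm can. A call with a number of a shift or a turn outside -1 to 1 is refused whole. A call with a gripper value outside its range is refused whole. The fingers move at their own pace and stop on an object; "squeeze" is the grip in N (left out, the last holds). Time passes only in rows, so rows that repeat a pose let the fingers close. It gives the time, the measured TCP pose, the force, the opening and the grip force at its end, in the units of the state.
- manip.get_state(): the state, without advancing time (a new reading comes with each control period).
- manip.get_image(name): name is "scene" or "top" or "wrist"; returns the picture (480x640x3 uint8, red, green, blue); there is no depth.
- manip.camera_params(name): a dict with "fx", "fy", "cx", "cy" (pixels), "dist" ([k1, k2, p1, p2, k3] as OpenCV has them; the pictures are not rectified), "R" (3x3) and "t" (3): a world point X has camera coordinates R X + t; the wrist camera has in their place "tool_from_camera" (4x4, takes a point from camera to tool coordinates, whose origin is the TCP and whose axes are the flange's). Camera axes: x right, y down, z forward; pixel columns grow to the right and rows downward; lengths in m; the calibration is good to about 2 mm. A picture is of the moment at which its call begins: read the wrist's pose just before it. camera_params takes no time and is no camera call.
- manip.sign_off(): hands the job in; it is judged then, once.
The state is a dict: "clock": time; "qpos": joint angles; "qd": joint speeds; "effort": joint torques, N m; "position": TCP position; "ee_rot": TCP orientation; "contact_force": force on the tool from outside, world axes, zero at the start; "moment": the same for the moment, N m; "width": finger opening in m; "gripper_force": force on a finger pad.
Only numpy, scipy, OpenCV 4.12 (cv2) and the standard library are available. Lean on these libraries where they do the work, as an engineer would, in place of code of your own. Each camera call takes 0.05 s, during which the arm holds its last target. There are 200 camera calls.

## Working session

There is one attempt and no reset: what is moved stays moved. The work goes in short steps, Python scripts to look and compute and a tool call to move; the robot and the scene stay as the last step left them, time stands still between calls to the robot, and variables do not carry over. Pictures are saved under pics/ and viewed, at most 10 in all, crops included, and the job is handed in when it is done.

Besides the shell and the picture viewer there is one more tool, called after "Emit:" as name(argument=value, ...), one argument or row to a line, values as JSON. move_arm: Moves the arm, as the interface text tells. Scaled input: -1 to 1 covers 80 cm each way for a shift and 120 degrees each way for a turn. Its arguments: {"type":"object","properties":{"deltas":{"type":"array","items":{"type":"array","items":{"type":"array","items":{"type":"number","minimum":-1,"maximum":1}}}},"squeeze":{"type":"number"}},"required":["deltas"]}

```bash
ls; mkdir -p pics; python3 - <<'E'
from rig import manip
import cv2
s=manip.get_state();print(s)
for n in("scene","top"):
    im=manip.get_image(n);cv2.imwrite(f"pics/{n}0.png",im[:,:,::-1]);p=manip.camera_params(n);print(n,p)
print(manip.camera_params("wrist"))
E
```

```text
pics
{'clock': 0.0, 'qpos': array([-1.32902210e+00,  2.76604505e-01,  1.50615836e+00, -2.65010719e-05,
        1.36066051e+00, -1.20989643e-01]), 'qd': array([-1.95635031e-04, -2.32022328e-03,  9.39516133e-04,  1.31719378e-05,
        1.34850765e-03,  2.70146918e-04]), 'effort': array([ 1.22421985e-03, -4.16770399e+01, -2.45805198e+01, -3.23861950e-04,
        1.07572952e-02,  3.07354824e-06]), 'position': array([ 0.20391237, -0.53708018,  0.2384242 ]), 'ee_rot': array([-9.12913194e-04,  9.83594433e-01,  1.80391664e-01, -6.81802315e-05]), 'contact_force': array([-0.17224182,  0.27331718, -0.00489083]), 'moment': array([-0.02130234, -0.02407743,  0.04143932]), 'gripper_force': 0.0, 'width': 0.08527408472550994}
scene {'fx': 499.4326240093609, 'fy': 499.4326240093609, 'cx': 316.9375683340949, 'cy': 242.9851963901271, 'dist': array([-0.0235094,  0.       ,  0.       ,  0.       ,  0.       ]), 'R': array([[ 0.67980565,  0.73325811,  0.01402921],
       [ 0.56440206, -0.51085223, -0.64844453],
       [-0.46831036,  0.44873437, -0.76113262]]), 't': array([-0.34509939, -0.24965388,  1.6730
[... 238 characters left out ...]
00438847],
       [-0.99718037,  0.01141184, -0.07416928],
       [ 0.07411335, -0.00524904, -0.99723601]]), 't': array([-0.03351847,  0.5753644 ,  1.66961751])}
{'fx': 395.6323988195701, 'fy': 395.6323988195701, 'cx': 321.2046515568152, 'cy': 239.833367427142, 'dist': array([-0.0447724,  0.       ,  0.       ,  0.       ,  0.       ]), 'tool_from_camera': array([[ 4.11143660e-04, -9.48778206e-01, -3.15942631e-01,
         8.00022406e-02],
       [ 9.99999874e-01,  4.80802243e-04, -1.42529299e-04,
        -1.61000422e-03],
       [ 2.87134618e-04, -3.15942533e-01,  9.48778285e-01,
        -1.35351488e-01],
       [ 0.00000000e+00,  0.00000000e+00,  0.00000000e+00,
         1.00000000e+00]])}
```

View pics/scene0.png

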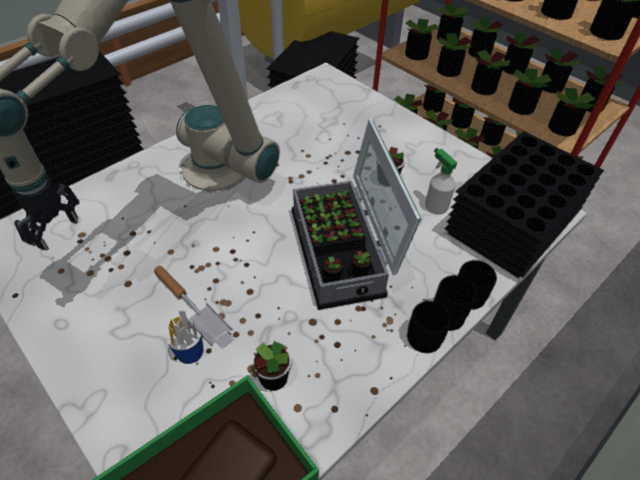

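View pics/top0.png

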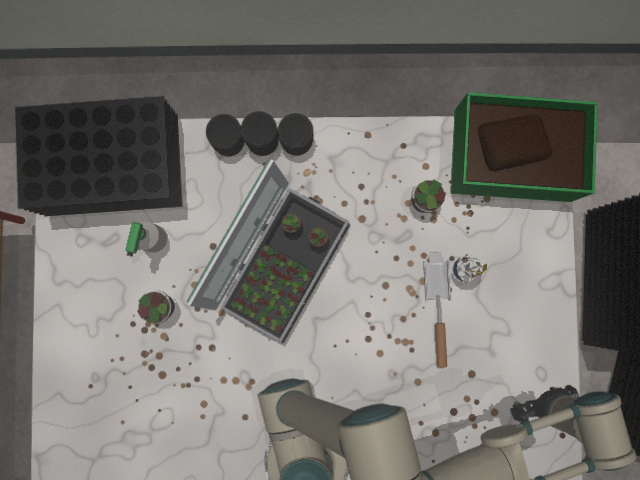

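The scene view shows the case centred near (340,250) with the lid open on its right. In the top view the rim corners are about (348,225), (283,343), (222,305) and (288,193), and the lid leans to the left. The trowel, tub and pot lie to the robot's right, away from the case front.

```bash
cat > h.py <<'E'
import numpy as np,cv2
from rig import manip
def ray(n,px):
    p=manip.camera_params(n);K=np.array([[p['fx'],0,p['cx']],[0,p['fy'],p['cy']],[0,0,1]])
    u=cv2.undistortPoints(np.array([[px]],float),K,p['dist'])[0,0]
    return -p['R'].T@p['t'],p['R'].T@np.array([u[0],u[1],1])
def onz(n,px,z):
    o,d=ray(n,px);return (o+d*(z-o[2])/d[2])[:2]
def proj(n,X):
    p=manip.camera_params(n);K=np.array([[p['fx'],0,p['cx']],[0,p['fy'],p['cy']],[0,0,1]])
    return cv2.projectPoints(np.atleast_2d(np.array(X,float)),cv2.Rodrigues(p['R'])[0],p['t'],K,p['dist'])[0][:,0]
E
python3 - <<'E'
from h import *
for a in [(348,225),(283,343),(222,305),(288,193)]: print(a,onz('top',a,.1))
for nm,a,z in [('spray',(150,238),.1),('potL',(155,307),.085),('potR',(428,197),.085),('tub',(467,270),.085),('stack',(180,200),.1),('trowelhandle',(441,365),.03),('blade',(435,252),.01),('3pots',(225,133),.1)]: print(nm,onz('top',a,z))
im=cv2.imread('pics/top0.png');cv2.imwrite('pics/topc.png',cv2.resize(im[150:355,175:365],None,fx=2.9,fy=2.9,interpolation=cv2.INTER_CUBIC))
E
```

```text
(348, 225) [ 0.63165565 -0.11593456]
(283, 343) [0.32929244 0.05535175]
(222, 305) [0.42818797 0.21170742]
(288, 193) [0.71740238 0.03935182]
spray [0.60364828 0.3990631 ]
potL [0.42461985 0.38863421]
potR [ 0.70532714 -0.32900962]
tub [ 0.51152869 -0.42660356]
stack [0.70232895 0.32140688]
trowelhandle [ 0.26009847 -0.36306847]
blade [ 0.56480626 -0.35816471]
3pots [0.87892154 0.20397323]
```

View pics/topc.png

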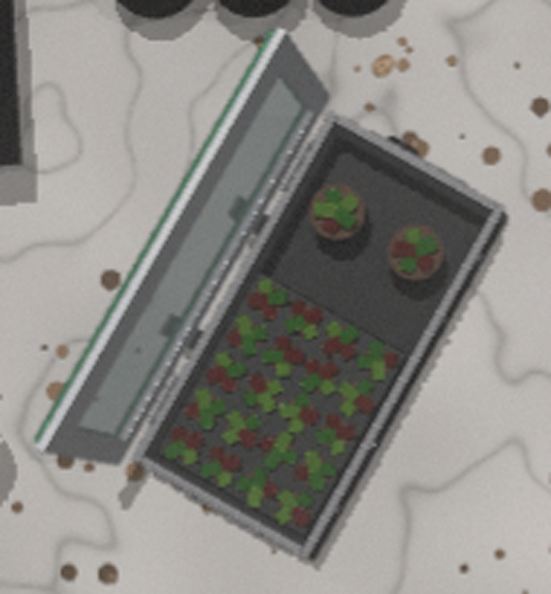

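Rim corners in the crop give a front edge at about (505,212)–(308,555). The lip edge runs (285,32)–(38,442), and the case's x axis is about 59.5° from world x.

```bash
cat >> h.py <<'E'
from scipy.spatial.transform import Rotation as Ro
H=np.array([.578,.130,.102]);az=np.radians(59.5)
cx=np.array([np.cos(az),np.sin(az),0]);cy=np.array([-np.sin(az),np.cos(az),0]);cz=np.array([0,0,1.])
def Rt(s): q=s['ee_rot'];return Ro.from_quat([q[1],q[2],q[3],q[0]]).as_matrix()
def C(a,y,z): # hinge-relative case coords: a forward of hinge (front +), z above bench
    return H-a*cx+y*cy+cz*(z-H[2])
def to(*W):
    s=manip.get_state();R=Rt(s)
    for w in W: print(np.round(R.T@(np.array(w)-s['position'])/.8,3))
def case(p): d=np.array(p)-H;return np.round([-d@cx,d@cy,p[2]],3)
E
python3 - <<'E'
from h import *
print(onz('top',(349.1,223.1),.1),onz('top',(281.2,341.4),.1),onz('top',(273.3,161),.315),onz('top',(188.1,302.4),.315))
L=C(.21*np.cos(1.72),0,.31)
print(L,[proj('top',C(.21*np.cos(1.72),y,.31)) for y in(-.19,.19)],[proj('scene',C(.21*np.cos(1.72),y,.31)) for y in(-.19,.19)])
to((.35,-.45,.55),(.6,-.1,.6),(.55,.3,.6),(.35,.6,.6))
E
```

```text
[ 0.63659275 -0.11887233] [0.33342156 0.05993513] [0.75537354 0.06271173] [0.43764244 0.25500621]
[0.59384365 0.15689717 0.31      ] [array([[274.43151203, 160.51922898]]), array([[189.29644987, 305.72976528]])] [array([[415.23862489, 218.7013673 ]]), array([[367.71262761, 118.3443391 ]])]
[ 0.209 -0.038 -0.389]
[ 0.657 -0.336 -0.451]
[ 0.776 -0.825 -0.45 ]
[ 0.675 -1.265 -0.45 ]
```

Emit:
move_arm(
  deltas=[
    [[0.06,-0.01,-0.06,-0.07,-1],[0.11,-0.02,-0.12,-0.14,-1],[0.16,-0.03,-0.18,-0.21,-1],[0.21,-0.04,-0.24,-0.28,-1],[0.26,-0.06,-0.3,-0.32,-1],[0.31,-0.09,-0.34,-0.32,-1],[0.37,-0.12,-0.37,-0.32,-1],[0.42,-0.15,-0.4,-0.32,-1],[0.47,-0.19,-0.42,-0.32,-1],[0.52,-0.23,-0.44,-0.32,-1],[0.57,-0.27,-0.45,-0.32,-1],[0.6,-0.33,-0.45,-0.32,-1]],
  ],
)

```text
clock: 1.3
position: [0.5267, -0.2006, 0.5812]
ee_rot: [0.0, 0.87, 0.494, 0.0]
contact_force: [0.2, -0.5, 0.3]
width: 0.0852
gripper_force: 0.0
```

```bash
python3 - <<'E'
from h import *
s=manip.get_state();print(s['clock'],s['position'],Rt(s),s['qpos'])
to((.55,.0,.6),(.5,.3,.6),(.35,.6,.6),(.44,.75,.6),(.55,.9,.6))
E
```

```text
1.3 [ 0.52673465 -0.20061015  0.58116166] [[ 5.12579472e-01  8.58639778e-01  1.31424297e-04]
 [ 8.58639786e-01 -5.12579457e-01 -1.31260712e-04]
 [-4.53402738e-05  1.80127676e-04 -9.99999983e-01]] [-4.87301014e-01  2.94769360e-01  6.48587088e-01 -6.72442625e-05
  2.19805862e+00  5.08457529e-02]
[ 0.23  -0.104 -0.024]
[ 0.52  -0.349 -0.024]
[ 0.746 -0.703 -0.024]
[ 0.965 -0.702 -0.024]
[ 1.196 -0.68  -0.024]
```

Emit:
move_arm(
  deltas=[
    [[0.06,-0.03,-0.02,0,-1],[0.12,-0.06,-0.02,0,-1],[0.18,-0.09,-0.02,0,-1],[0.23,-0.12,-0.02,0,-1],[0.28,-0.16,-0.02,0,-1],[0.33,-0.2,-0.02,0,-1],[0.38,-0.24,-0.02,0,-1],[0.42,-0.28,-0.02,0,-1],[0.46,-0.33,-0.02,0,-1],[0.5,-0.38,-0.02,0,-1],[0.54,-0.43,-0.02,0,-1],[0.58,-0.48,-0.02,0,-1]],
  ],
)

```text
clock: 2.5
position: [0.4366, 0.3828, 0.5969]
ee_rot: [0.0, 0.87, 0.494, -0.0]
contact_force: [0.5, -0.4, 0.4]
width: 0.0854
gripper_force: 0.0
```

```bash
python3 - <<'E'
from h import *
s=manip.get_state();print(s['clock'],s['position'],s['qpos'])
to((.35,.6,.6),(.43,.73,.6),(.51,.87,.6))
E
```

```text
2.5 [0.4365729  0.38275774 0.59691344] [ 6.00117605e-01  3.49485126e-01  5.21600175e-01 -2.63397791e-04
  2.27112553e+00  1.13779431e+00]
[ 0.178 -0.232 -0.004]
[ 0.369 -0.229 -0.004]
[ 0.57  -0.233 -0.004]
```

Emit:
move_arm(
  deltas=[
    [[0.04,-0.05,0,0,-1],[0.08,-0.1,0,0,-1],[0.12,-0.15,0,0,-1],[0.16,-0.2,0,0,-1],[0.2,-0.23,0,0,-1],[0.26,-0.23,0,0,-1],[0.32,-0.23,0,0,-1],[0.38,-0.23,0,0,-1],[0.44,-0.23,0,0,-1],[0.5,-0.23,0,0,-1],[0.56,-0.23,0,0,-1],[0.62,-0.23,0,0,-1]],
  ],
)

```text
clock: 3.7
position: [0.4018, 0.6776, 0.4745]
ee_rot: [-0.009, 0.87, 0.493, 0.015]
contact_force: [0.2, -0.2, 0.2]
width: 0.0856
gripper_force: 0.0
```

```bash
python3 - <<'E'
from h import *
s=manip.get_state();print(s['clock'],s['position'],s['qpos'],s['qd'],Rt(s))
E
```

```text
3.7 [0.4017909  0.67760774 0.47448736] [0.94599656 0.6924879  0.22140836 0.00370058 2.19337307 1.48677536] [ 0.01728605  0.16512703 -0.0012638  -0.0012745  -0.17467699  0.01262599] [[ 5.12604557e-01  8.58443741e-01  1.76326572e-02]
 [ 8.57933644e-01 -5.12907732e-01  2.95892187e-02]
 [ 3.44446058e-02 -3.99185419e-05 -9.99406608e-01]]
```

Emit:
move_arm(
  deltas=[
    [[0.06,0,-0.05,0,-1],[0.12,0,-0.1,0,-1],[0.18,0,-0.15,0,-1],[0.24,0,-0.2,0,-1],[0.3,0,-0.25,0,-1],[0.36,0,-0.3,0,-1]],
  ],
)

```text
clock: 4.3
position: [0.4058, 0.685, 0.4815]
ee_rot: [-0.018, 0.869, 0.494, 0.032]
contact_force: [0.5, -0.0, -1.2]
width: 0.0854
gripper_force: 0.0
```

```bash
python3 - <<'E'
from h import *
s=manip.get_state();print(s['clock'],s['position'],s['qpos'],s['qd'],Rt(s))
E
```

```text
4.3 [0.40583623 0.68496558 0.48153075] [0.94574056 0.68457619 0.22087628 0.00776542 2.16263358 1.48807095] [-2.74866570e-03  6.89350057e-03  3.10597652e-03 -1.13578903e-03
 -4.16362350e-03  7.53726140e-05] [[ 5.10821779e-01  8.58857938e-01  3.77379561e-02]
 [ 8.56521074e-01 -5.12213864e-01  6.33135564e-02]
 [ 7.37072548e-02 -1.85887609e-05 -9.97279921e-01]]
```

Emit:
move_arm(
  deltas=[
    [[0.5,0,-0.8,0,-1],[0.5,0,-0.8,0,-1],[0.5,0,-0.8,0,-1],[0.5,0,-0.8,0,-1],[0.5,0,-0.8,0,-1],[0.5,0,-0.8,0,-1]],
  ],
)

```text
clock: 4.9
position: [0.3832, 0.646, 0.5415]
ee_rot: [-0.027, 0.868, 0.493, 0.048]
contact_force: [-0.3, -0.0, -0.1]
width: 0.0853
gripper_force: 0.0
```

```bash
python3 - <<'E'
from h import *
s=manip.get_state();print(s['clock'],s['position'],s['qpos'],s['qd'],Rt(s))
E
```

```text
4.9 [0.38317616 0.64600466 0.54145053] [0.93787986 0.60498975 0.22087127 0.01308567 2.2064329  1.48402554] [-0.00957473 -0.07723311  0.00764396  0.00167354  0.08437146 -0.00811038] [[ 5.09171809e-01  8.58840880e-01  5.60036741e-02]
 [ 8.53665439e-01 -5.12242449e-01  9.41434633e-02]
 [ 1.09541714e-01 -1.26796456e-04 -9.93982191e-01]]
```

Emit:
move_arm(
  deltas=[
    [[0.8,0,-0.3,0,-1],[0.8,0,-0.3,0,-1]],
  ],
)

```text
clock: 5.1
position: [0.3989, 0.6722, 0.5265]
ee_rot: [-0.036, 0.867, 0.493, 0.064]
contact_force: [0.7, 0.4, -0.6]
width: 0.0853
gripper_force: 0.0
```

Emit:
move_arm(
  deltas=[
    [[0.8,0,-0.3,0,-1],[0.8,0,-0.3,0,-1]],
  ],
)

```text
clock: 5.3
position: [0.4134, 0.6959, 0.5123]
ee_rot: [-0.045, 0.866, 0.492, 0.078]
contact_force: [0.2, 0.2, 0.2]
width: 0.0853
gripper_force: 0.0
```

Emit:
move_arm(
  deltas=[
    [[0.8,0,0,0,-1],[0.8,0,0,0,-1],[0.8,0,0,0,-1],[0.8,0,0,0,-1]],
  ],
)

```text
clock: 5.7
position: [0.4507, 0.7582, 0.4478]
ee_rot: [-0.054, 0.864, 0.491, 0.094]
contact_force: [-0.2, -0.6, -0.1]
width: 0.0851
gripper_force: 0.0
```

```bash
python3 - <<'E'
from h import *
s=manip.get_state();print(s['clock'],s['position'],s['qpos'],s['qd'],Rt(s))
E
```

```text
5.7 [0.45069341 0.75819393 0.44778052] [0.94804219 0.73635007 0.22228067 0.0205161  1.9665733  1.49586622] [ 0.01343842  0.18645278 -0.0033     -0.00360526 -0.20689194  0.00663634] [[ 5.00331416e-01  8.58844838e-01  1.09790790e-01]
 [ 8.38606444e-01 -5.12235397e-01  1.85348671e-01]
 [ 2.15424478e-01 -6.64498857e-04 -9.76520278e-01]]
```

Emit:
move_arm(
  deltas=[
    [[0.8,0,-0.3,0,-1]],
  ],
)

```text
clock: 5.8
position: [0.4572, 0.769, 0.4465]
ee_rot: [-0.061, 0.863, 0.49, 0.106]
contact_force: [0.7, 0.3, -0.7]
width: 0.0856
gripper_force: 0.0
```

Emit:
move_arm(
  deltas=[
    [[0.8,0,-0.3,0,-1]],
  ],
)

```text
clock: 5.9
position: [0.4628, 0.7783, 0.4538]
ee_rot: [-0.071, 0.861, 0.489, 0.123]
contact_force: [-0.2, 0.4, -0.3]
width: 0.0854
gripper_force: 0.0
```

Emit:
move_arm(
  deltas=[
    [[0.8,0,-0.3,0,-1]],
  ],
)

```text
clock: 6.0
position: [0.468, 0.7869, 0.4609]
ee_rot: [-0.08, 0.858, 0.487, 0.139]
contact_force: [-0.1, 0.2, 0.9]
width: 0.0853
gripper_force: 0.0
```

Emit:
move_arm(
  deltas=[
    [[0.8,0,-0.3,0,-1]],
  ],
)

```text
clock: 6.1
position: [0.4728, 0.7949, 0.4682]
ee_rot: [-0.088, 0.856, 0.486, 0.154]
contact_force: [-0.2, 0.3, 0.4]
width: 0.0854
gripper_force: 0.0
```

Emit:
move_arm(
  deltas=[
    [[0.8,0,-0.3,0,-1]],
  ],
)

```text
clock: 6.2
position: [0.4772, 0.8023, 0.4766]
ee_rot: [-0.097, 0.853, 0.484, 0.169]
contact_force: [-0.5, -0.2, -0.0]
width: 0.0856
gripper_force: 0.0
```

Emit:
move_arm(
  deltas=[
    [[0.8,0,-0.3,0,-1]],
  ],
)

```text
clock: 6.3
position: [0.4812, 0.8088, 0.4864]
ee_rot: [-0.105, 0.85, 0.483, 0.185]
contact_force: [-0.0, -0.9, 0.1]
width: 0.0853
gripper_force: 0.0
```

Emit:
move_arm(
  deltas=[
    [[0.8,0,-0.3,0,-1]],
  ],
)

```text
clock: 6.4
position: [0.4847, 0.8146, 0.4978]
ee_rot: [-0.114, 0.846, 0.481, 0.2]
contact_force: [0.5, 0.1, 0.1]
width: 0.0854
gripper_force: 0.0
```

Emit:
move_arm(
  deltas=[
    [[0.8,0,-0.3,0,-1]],
  ],
)

```text
clock: 6.5
position: [0.4876, 0.8195, 0.5105]
ee_rot: [-0.123, 0.842, 0.478, 0.216]
contact_force: [0.1, -0.2, -0.6]
width: 0.0856
gripper_force: 0.0
```

```bash
python3 - <<'E'
from h import *
s=manip.get_state();print(s['clock'],s['position'],s['qpos'],s['qd'],Rt(s))
E
```

```text
6.5 [0.4876421  0.81952981 0.51052322] [0.94505516 0.7023043  0.22149375 0.04353817 1.71787611 1.50021319] [-0.00553131 -0.0871907  -0.00302608  0.03108337 -0.27542635  0.00373435] [[ 4.49343738e-01  8.58956212e-01  2.45528881e-01]
 [ 7.52992923e-01 -5.12048378e-01  4.13289386e-01]
 [ 4.80720150e-01 -8.27487651e-04 -8.76873681e-01]]
```

Emit:
move_arm(
  deltas=[
    [[0.8,0,-0.1,0,-1]],
  ],
)

```text
clock: 6.6
position: [0.4936, 0.8296, 0.5183]
ee_rot: [-0.132, 0.838, 0.476, 0.232]
contact_force: [0.3, 0.0, 1.0]
width: 0.0853
gripper_force: 0.0
```

Emit:
move_arm(
  deltas=[
    [[0.8,0,-0.1,0,-1]],
  ],
)

```text
clock: 6.7
position: [0.4998, 0.8397, 0.5228]
ee_rot: [-0.14, 0.834, 0.474, 0.246]
contact_force: [0.3, -0.1, 0.3]
width: 0.0854
gripper_force: 0.0
```

Emit:
move_arm(
  deltas=[
    [[0.8,0,-0.1,0,-1]],
  ],
)

```text
clock: 6.8
position: [0.5052, 0.8487, 0.5294]
ee_rot: [-0.149, 0.829, 0.471, 0.261]
contact_force: [-0.1, -0.3, 0.0]
width: 0.0855
gripper_force: 0.0
```

Emit:
move_arm(
  deltas=[
    [[0.8,0,-0.1,0,-1]],
  ],
)

```text
clock: 6.9
position: [0.51, 0.8567, 0.5381]
ee_rot: [-0.157, 0.825, 0.468, 0.276]
contact_force: [0.3, 0.0, -0.1]
width: 0.0853
gripper_force: 0.0
```

Emit:
move_arm(
  deltas=[
    [[0.8,0,-0.1,0,-1]],
  ],
)

```text
clock: 7.0
position: [0.5141, 0.8636, 0.5483]
ee_rot: [-0.165, 0.82, 0.465, 0.29]
contact_force: [-0.4, -0.0, -0.5]
width: 0.0854
gripper_force: 0.0
```

Emit:
move_arm(
  deltas=[
    [[0.8,0,-0.1,0,-1]],
  ],
)

```text
clock: 7.1
position: [0.5178, 0.8696, 0.5597]
ee_rot: [-0.174, 0.814, 0.462, 0.305]
contact_force: [0.0, 0.5, -0.3]
width: 0.0854
gripper_force: 0.0
```

```bash
python3 - <<'E'
from h import *
s=manip.get_state();print(s['clock'],s['position'],s['qpos'],s['qd'],Rt(s))
E
```

```text
7.1 [0.51780117 0.86955425 0.55969422] [0.94415806 0.69560288 0.22153694 0.05935548 1.50915885 1.50055075] [-0.00404748 -0.04442358 -0.00068533  0.02939387 -0.31593539 -0.00077505] [[ 0.38635488  0.85896665  0.33601518]
 [ 0.64691635 -0.51203065  0.56508747]
 [ 0.65744136 -0.00095058 -0.75350511]]
```

```bash
python3 - <<'E'
from h import *
s=manip.get_state();print(case(s['position']),s['position'])
to(C(-.15,.2,.55),C(.1,.1,.5),C(.3,0,.35),C(.23,0,.25),C(.21,0,.09))
E
```

```text
[-0.607  0.427  0.56 ] [0.51780117 0.86955425 0.55969422]
[-0.437  0.287 -0.365]
[-0.713  0.414 -0.523]
[-1.024  0.54  -0.546]
[-1.04   0.54  -0.394]
[-1.153  0.54  -0.227]
```

Emit:
move_arm(
  deltas=[
    [[-0.04,0.026,-0.033,0,1],[-0.08,0.052,-0.066,0,1],[-0.12,0.078,-0.1,0,1],[-0.16,0.105,-0.133,0,1],[-0.2,0.13,-0.167,0,1],[-0.24,0.157,-0.2,0,1],[-0.28,0.184,-0.233,0,1],[-0.32,0.21,-0.267,0,1],[-0.36,0.236,-0.3,0,1],[-0.4,0.262,-0.333,0,1],[-0.437,0.287,-0.365,0,1]],
  ],
  squeeze=20,
)

```text
clock: 8.2
position: [0.4806, 0.3586, 0.5509]
ee_rot: [-0.173, 0.814, 0.463, 0.305]
contact_force: [1.1, -0.8, -0.7]
width: -0.0002
gripper_force: 0.0
```

```bash
python3 - <<'E'
from h import *
s=manip.get_state();print(case(s['position']),s['qpos'],Rt(s)[:,2])
to(C(.1,.1,.5),C(.3,0,.35),C(.23,0,.25),C(.21,0,.09))
E
```

```text
[-0.148  0.2    0.551] [ 0.23496839 -0.05534659  1.35621164  0.50530039  1.32661937  0.77908504] [ 0.33744308  0.56376329 -0.75385882]
[-0.275  0.126 -0.155]
[-0.586  0.253 -0.177]
[-0.602  0.252 -0.025]
[-0.715  0.252  0.142]
```

Emit:
move_arm(
  deltas=[
    [[-0.05,0.023,-0.03,0,1],[-0.1,0.046,-0.06,0,1],[-0.15,0.069,-0.09,0,1],[-0.2,0.09,-0.12,0,1],[-0.25,0.115,-0.14,0,1],[-0.3,0.135,-0.155,0,1],[-0.35,0.158,-0.16,0,1],[-0.4,0.18,-0.165,0,1],[-0.45,0.2,-0.17,0,1],[-0.5,0.22,-0.17,0,1],[-0.55,0.24,-0.175,0,1],[-0.586,0.253,-0.177,0,1]],
  ],
)

```text
clock: 9.4
position: [0.4264, -0.1294, 0.3479]
ee_rot: [-0.172, 0.815, 0.462, 0.304]
contact_force: [0.1, 1.1, -0.0]
width: -0.0001
gripper_force: 0.0
```

```bash
python3 - <<'E'
from h import *
s=manip.get_state();print(case(s['position']),s['qpos'],Rt(s)[:,2])
to(C(.27,0,.25),C(.27,0,.09),C(.245,0,.09))
E
```

```text
[ 0.3   -0.001  0.348] [-0.9765413   0.07220432  1.70998695  0.63962001  1.68259691 -0.46979919] [ 0.3367328   0.56110646 -0.75615512]
[-0.051 -0.002  0.117]
[-0.182 -0.002  0.269]
[-0.159 -0.002  0.289]
```

Emit:
move_arm(
  deltas=[
    [[-0.03,0,0.05,0,1],[-0.055,0,0.1,0,1],[-0.085,0,0.15,0,1],[-0.11,0,0.2,0,1],[-0.14,0,0.25,0,1],[-0.159,0,0.289,0,1],[-0.159,0,0.289,0,1]],
  ],
)

```text
clock: 10.1
position: [0.4533, -0.0772, 0.0887]
ee_rot: [-0.176, 0.815, 0.462, 0.303]
contact_force: [-0.3, 0.8, 0.5]
width: -0.0001
gripper_force: 0.0
```

```bash
python3 - <<'E'
from h import *
s=manip.get_state();R=Rt(s);print(case(s['position']),s['qpos'],R[:,2])
tip=s['position']+.008*R[:,2]
im=manip.get_image('scene');m=manip.get_image('wrist')
print(proj('scene',[tip,C(.21,0,.102),C(.184,0,.1)]))
p=proj('scene',tip)[0].astype(int)
c=im[p[1]-110:p[1]+90,p[0]-130:p[0]+130,::-1]
cv2.imwrite('pics/a.png',np.hstack([cv2.resize(c,None,fx=1.65,fy=1.65,interpolation=cv2.INTER_CUBIC),cv2.resize(m[:,:,::-1],(370,330))[:int(200*1.65)]]))
E
```

```text
[0.242 0.002 0.089] [-0.85385507  0.35623228  2.12312358  0.77905272  1.08605561 -0.84053193] [ 0.33063773  0.56678086 -0.75461125]
[[285.00244061 239.75657666]
 [294.56722648 234.22823575]
 [303.991249   233.26937   ]]
```

View pics/a.png

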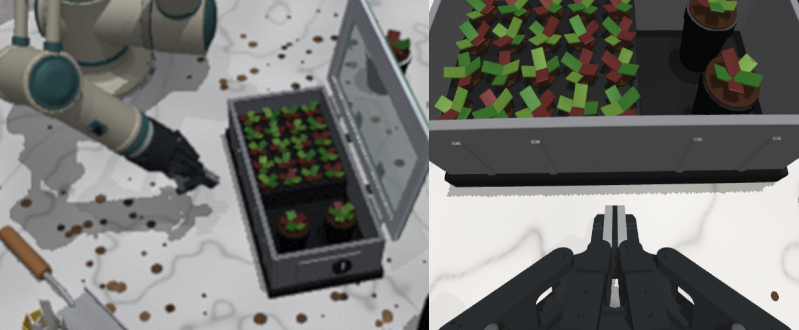

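The left panel shows the fingertips at (215,182) just in front of the case wall. The right (wrist) panel shows the tips at (615,207) square to the wall, so the tilted pose reaches the low point. Next I go over the lid.

```bash
python3 - <<'E'
from h import *
to(C(.28,0,.25),C(.28,0,.43),C(.1,0,.44),C(-.1,0,.43))
E
```

```text
[ 0.094 -0.001 -0.18 ]
[ 0.242 -0.001 -0.35 ]
[ 0.42  -0.002 -0.212]
[ 0.6   -0.003 -0.038]
```

Emit:
move_arm(
  deltas=[
    [[0.03,0,-0.055,0,1],[0.06,0,-0.11,0,1],[0.094,0,-0.16,0,1],[0.13,0,-0.21,0,1],[0.17,0,-0.26,0,1],[0.21,0,-0.31,0,1],[0.242,0,-0.35,0,1],[0.285,0,-0.315,0,1],[0.33,0,-0.28,0,1],[0.375,0,-0.247,0,1],[0.42,0,-0.212,0,1],[0.46,0,-0.173,0,1]],
  ],
)

```text
clock: 11.4
position: [0.5508, 0.083, 0.4415]
ee_rot: [-0.17, 0.814, 0.463, 0.306]
contact_force: [0.6, -0.9, 0.8]
width: -0.0003
gripper_force: 0.0
```

```bash
python3 - <<'E'
from h import *
s=manip.get_state();R=Rt(s);print(case(s['position']),s['qpos'],R[:,2])
to(C(-.11,0,.43),C(-.105,0,.33))
E
```

```text
[ 0.054 -0.     0.441] [-0.42257957  0.02804869  1.53191667  0.71170863  1.49791685  0.09030404] [ 0.34101253  0.56087889 -0.75440395]
[ 0.146 -0.002  0.146]
[ 0.059 -0.003  0.236]
```

Emit:
move_arm(
  deltas=[
    [[0.04,0,0.04,0,1],[0.08,0,0.08,0,1],[0.12,0,0.12,0,1],[0.146,0,0.146,0,1],[0.11,0,0.185,0,1],[0.07,0,0.226,0,1],[0.059,0,0.236,0,1],[0.059,0,0.236,0,1]],
  ],
)

```text
clock: 12.2
position: [0.6317, 0.2183, 0.3261]
ee_rot: [-0.174, 0.815, 0.462, 0.304]
contact_force: [-0.1, 0.1, 1.2]
width: -0.0001
gripper_force: 0.0
```

```bash
python3 - <<'E'
from h import *
s=manip.get_state();R=Rt(s);print(case(s['position']),s['qpos'],R[:,2])
th=1.38;u=np.array([np.cos(th),np.sin(th)]);n=np.array([-np.sin(th),np.cos(th)])
def con(th):
    u=np.array([np.cos(th),np.sin(th)]);n=np.array([-np.sin(th),np.cos(th)])
    c=np.array([0,.102])+.208*u+.014*n
    return c+.011*np.array([-.754,.657])+.015*np.array([-.657,-.754])
for th in (1.72,1.65,1.6,1.5,1.45,1.4,1.36):
    c=con(th);print(th,c);to(C(c[0],0,c[1]))
E
```

```text
[-0.103 -0.001  0.326] [-0.10209132  0.18212815  1.63398254  0.72980722  1.10317758  0.17035164] [ 0.33491192  0.56395322 -0.75484487]
1.72 [-0.0629128   0.30152496]
[-0.058 -0.001 -0.01 ]
1.65 [-0.04856226  0.30415723]
[-0.07  -0.001 -0.024]
1.6 [-0.03821653  0.30541952]
[-0.078 -0.001 -0.034]
1.5 [-0.01740059  0.30638628]
[-0.097 -0.001 -0.052]
1.45 [-0.00698241  0.30608834]
[-0.107 -0.001 -0.06 ]
1.4 [0.00340787 0.30527008]
[-0.118 -0.001 -0.068]
1.36 [0.01168254 0.30424218]
[-0.126 -0.001 -0.074]
```

Emit:
move_arm(
  deltas=[
    [[-0.03,0,-0.003,0,1],[-0.05,0,-0.006,0,1],[-0.058,0,-0.01,0,1],[-0.064,0,-0.017,0,1],[-0.07,0,-0.024,0,1],[-0.076,0,-0.031,0,1],[-0.082,0,-0.038,0,1],[-0.089,0,-0.045,0,1],[-0.096,0,-0.051,0,1],[-0.104,0,-0.058,0,1],[-0.111,0,-0.063,0,1],[-0.117,0,-0.068,0,1]],
  ],
)

```text
clock: 13.4
position: [0.5788, 0.1267, 0.3069]
ee_rot: [-0.172, 0.814, 0.463, 0.306]
contact_force: [1.0, 1.0, 3.5]
width: -0.0001
gripper_force: 1.5
```

```bash
cat >> h.py <<'E'
def lidangle(fn):
    im=manip.get_image('top')[:,:,::-1].copy();cv2.imwrite(fn,im)
    hs=cv2.cvtColor(im,cv2.COLOR_BGR2HSV);return im,hs
E
python3 - <<'E'
from h import *
s=manip.get_state();print(s['clock'],case(s['position']),s['contact_force'])
to(C(.06,0,.37),C(.12,0,.40),C(.25,0,.34),C(.24,0,.28))
im=manip.get_image('scene')[:,:,::-1];t=manip.get_image('top')[:,:,::-1]
cv2.imwrite('pics/b.png',np.hstack([cv2.resize(im[80:330,230:460],None,fx=1.7,fy=1.7),cv2.resize(t[130:380,150:380],None,fx=1.7,fy=1.7)]))
for th in(1.72,1.5,1.4,1.3): print(th,proj('top',[C(.21*np.cos(th),y,.102+.21*np.sin(th)) for y in(-.19,.19)]).round())
E
```

```text
13.4 [ 0.002 -0.002  0.307] [0.97577785 1.03741175 3.50787641]
[-0.002 -0.002 -0.107]
[-0.034 -0.002 -0.184]
[-0.206 -0.001 -0.234]
[-0.246 -0.001 -0.17 ]
1.72 [[274. 161.]
 [189. 306.]]
1.5 [[292. 170.]
 [207. 316.]]
1.4 [[300. 175.]
 [215. 321.]]
1.3 [[308. 180.]
 [223. 325.]]
```

View pics/b.png

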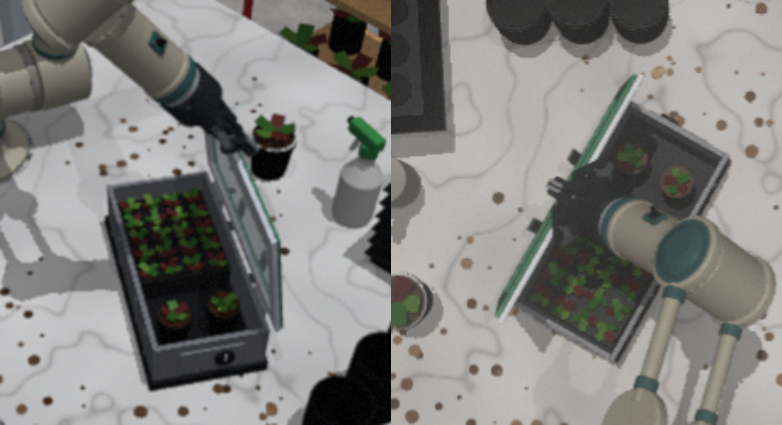

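The lid's lip ends are now near top pixels (295,176) and (214,316), which is about 1.43 rad, so it is past balance. I give it a small extra pull, then withdraw over the lip to the front.

Emit:
move_arm(
  deltas=[
    [[-0.008,0,-0.006,0,1],[-0.014,0,-0.011,0,1],[-0.014,0,-0.07,0,1],[-0.014,0,-0.13,0,1],[-0.06,0,-0.145,0,1],[-0.11,0,-0.155,0,1],[-0.16,0,-0.165,0,1],[-0.2,0,-0.17,0,1]],
  ],
)

```text
clock: 14.3
position: [0.4686, -0.0545, 0.3014]
ee_rot: [-0.174, 0.815, 0.462, 0.303]
contact_force: [0.3, 0.4, 0.3]
width: -0.0002
gripper_force: 0.0
```

```bash
python3 - <<'E'
from h import *
s=manip.get_state();print(s['clock'],case(s['position']),s['contact_force'],s['qd'].round(2))
im=manip.get_image('scene')[:,:,::-1];t=manip.get_image('top')[:,:,::-1]
cv2.imwrite('pics/c.png',np.hstack([cv2.resize(im[80:330,230:460],None,fx=1.7,fy=1.7),cv2.resize(t[130:380,150:380],None,fx=1.7,fy=1.7)]))
for th in(1.4,1.3,1.2,1.1,1,.9): 
  P=[C(.21*np.cos(th),y,.102+.21*np.sin(th)) for y in(-.19,.19)]
  print(th,((proj('scene',P)-[230,80])*1.7).round().tolist(),((proj('top',P)-[150,130])*1.7+[391,0]).round().tolist())
for th in (1,.9,.8,.7): to(C(.21*np.cos(th),0,.102+.21*np.sin(th)-.016))
E
```

```text
14.3 [0.215 0.001 0.301] [0.29123911 0.4376476  0.31492781] [-0.6   0.17  0.29 -0.1   0.02 -0.72]
1.4 [[266.0, 244.0], [193.0, 71.0]] [[646.0, 77.0], [502.0, 324.0]]
1.3 [[250.0, 249.0], [181.0, 75.0]] [[659.0, 85.0], [516.0, 332.0]]
1.2 [[235.0, 254.0], [168.0, 79.0]] [[672.0, 93.0], [529.0, 339.0]]
1.1 [[220.0, 261.0], [156.0, 85.0]] [[684.0, 101.0], [543.0, 346.0]]
1 [[206.0, 268.0], [145.0, 92.0]] [[696.0, 109.0], [555.0, 352.0]]
0.9 [[193.0, 276.0], [135.0, 100.0]] [[706.0, 116.0], [567.0, 358.0]]
[ 0.066 -0.     0.118]
[0.04  0.    0.116]
[0.013 0.001 0.116]
[-0.013  0.001  0.119]
```

View pics/c.png

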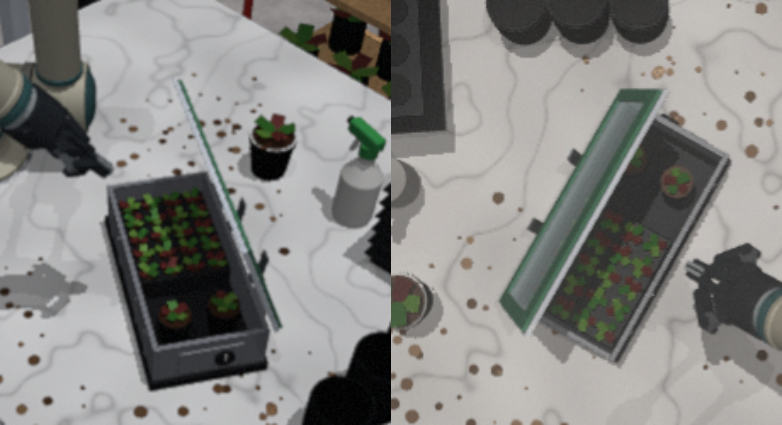

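The lid's lip ends are at scene crop (180,80) and top crop (664,90), about 1.27 rad and falling freely. The fingers are in front. I put them under the lip at about 0.8 rad and wait.

Emit:
move_arm(
  deltas=[
    [[0.006,0,0.045,0,1],[0.013,0,0.09,0,1],[0.013,0,0.116,0,1],[0.013,0,0.116,0,1],[0.013,0,0.116,0,1],[0.013,0,0.116,0,1],[0.013,0,0.116,0,1]],
  ],
)

```text
clock: 15.1
position: [0.506, 0.0052, 0.2406]
ee_rot: [-0.172, 0.815, 0.463, 0.305]
contact_force: [-0.2, -0.1, -0.3]
width: -0.0002
gripper_force: 0.0
```

```bash
python3 - <<'E'
from h import *
s=manip.get_state();print(s['clock'],case(s['position']),s['contact_force'],s['qd'].round(2))
t=manip.get_image('top')[:,:,::-1]
hs=cv2.cvtColor(t.copy(),cv2.COLOR_BGR2HSV)
m=cv2.inRange(hs,(50,60,30),(95,255,255));m[:130]=0;m[380:]=0;m[:,:185]=0;m[:,360:]=0
k=cv2.connectedComponentsWithStats(m);i=1+np.argmax(k[2][1:,4]);c=np.argwhere(k[1]==i)[:,::-1]
print(k[2][i],c[c[:,1].argmin()],c[c[:,0].argmax()],c[c[:,1].argmax()])
for th in(1.2,1.1,1,.9,.8,.7): 
  u=np.array([np.cos(th),np.sin(th)]);n=np.array([-np.sin(th),np.cos(th)]);P=.206*u+.014*n
  print(th,proj('top',[C(P[0],y,.102+P[1]) for y in(-.19,.19)]).round().tolist())
E
```

```text
15.1 [ 0.144 -0.001  0.241] [-0.2178328  -0.14356552 -0.29699951] [-0.    0.    0.01  0.   -0.   -0.  ]
[ 215  183  108  150 2050] [286 183] [322 192] [243 332]
1.2 [[310.0, 181.0], [226.0, 326.0]]
1.1 [[317.0, 186.0], [234.0, 330.0]]
1 [[324.0, 191.0], [241.0, 334.0]]
0.9 [[331.0, 195.0], [248.0, 338.0]]
0.8 [[336.0, 200.0], [255.0, 341.0]]
0.7 [[342.0, 204.0], [261.0, 344.0]]
```

Emit:
move_arm(
  deltas=[
    [[0,0,0,0,1],[0,0,0,0,1],[0,0,0,0,1],[0,0,0,0,1],[0,0,0,0,1],[0,0,0,0,1]],
  ],
)

```text
clock: 15.75
position: [0.5054, 0.0055, 0.2393]
ee_rot: [-0.173, 0.815, 0.463, 0.304]
contact_force: [-1.4, -2.4, -0.4]
width: -0.0003
gripper_force: 1.2
```

```bash
cat > g.py <<'E'
from h import *
s=manip.get_state();print(s['clock'],case(s['position']),s['contact_force'],s['qd'].round(2))
t=manip.get_image('top')[:,:,::-1]
hs=cv2.cvtColor(t.copy(),cv2.COLOR_BGR2HSV)
m=cv2.inRange(hs,(50,60,30),(95,255,255));m[:130]=0;m[380:]=0;m[:,:185]=0;m[:,362:]=0
k=cv2.connectedComponentsWithStats(m);i=1+np.argmax(k[2][1:,4]);c=np.argwhere(k[1]==i)[:,::-1]
print(k[2][i],c[c[:,0].argmax()],c[c[:,1].argmax()])
for th in(.9,.8,.7,.6,.5,.4,.3,.2,.1,0):
  u=np.array([np.cos(th),np.sin(th)]);n=np.array([-np.sin(th),np.cos(th)]);P=.206*u+.014*n
  print(th,proj('top',[C(P[0],y,.102+P[1]) for y in(-.19,.19)]).round().tolist())
  to(C(.21*np.cos(th),0,.102+.21*np.sin(th)-.016))
E
python3 g.py
```

```text
15.75 [ 0.144 -0.001  0.239] [-1.42378387 -2.36144703 -0.41067245] [ 0. -0. -0.  0.  0.  0.]
[ 215  184  120  155 2758] [334 201] [256 338]
0.9 [[331.0, 195.0], [248.0, 338.0]]
[ 0.022 -0.001  0.   ]
0.8 [[336.0, 200.0], [255.0, 341.0]]
[-0.004 -0.001  0.001]
0.7 [[342.0, 204.0], [261.0, 344.0]]
[-0.03  -0.001  0.003]
0.6 [[346.0, 207.0], [267.0, 346.0]]
[-0.056 -0.001  0.009]
0.5 [[350.0, 211.0], [272.0, 348.0]]
[-0.081 -0.     0.017]
0.4 [[354.0, 214.0], [276.0, 350.0]]
[-0.105 -0.     0.027]
0.3 [[356.0, 217.0], [279.0, 351.0]]
[-0.128 -0.     0.04 ]
0.2 [[358.0, 219.0], [282.0, 351.0]]
[-0.15  -0.     0.055]
0.1 [[359.0, 221.0], [284.0, 351.0]]
[-0.17  -0.     0.072]
0 [[359.0, 222.0], [285.0, 351.0]]
[-0.188 -0.     0.091]
```

Caught: contact force is about 2.8 N with the lid at about 0.82 rad. I now lower it slowly along the lip's arc.

Emit:
move_arm(
  deltas=[
    [[-0.006,0,0.001,0,1],[-0.012,0,0.001,0,1],[-0.018,0,0.002,0,1],[-0.024,0,0.003,0,1],[-0.03,0,0.003,0,1],[-0.037,0,0.005,0,1],[-0.043,0,0.006,0,1],[-0.05,0,0.008,0,1],[-0.056,0,0.009,0,1],[-0.063,0,0.011,0,1],[-0.069,0,0.013,0,1],[-0.075,0,0.015,0,1]],
  ],
)

```text
clock: 17.0
position: [0.4863, -0.0265, 0.1908]
ee_rot: [-0.173, 0.815, 0.463, 0.304]
contact_force: [0.3, -1.8, -0.4]
width: -0.0001
gripper_force: 1.0
```

```bash
python3 g.py
```

```text
17.0 [ 0.181 -0.     0.191] [ 0.25233082 -1.84229974 -0.4065463 ] [-0.06  0.06  0.06  0.01 -0.05 -0.12]
[ 217  184  131  161 3410] [347 211] [271 344]
0.9 [[331.0, 195.0], [248.0, 338.0]]
[ 0.098 -0.001 -0.015]
0.8 [[336.0, 200.0], [255.0, 341.0]]
[ 0.072 -0.001 -0.015]
0.7 [[342.0, 204.0], [261.0, 344.0]]
[ 0.046 -0.001 -0.012]
0.6 [[346.0, 207.0], [267.0, 346.0]]
[ 0.02  -0.001 -0.007]
0.5 [[350.0, 211.0], [272.0, 348.0]]
[-0.005 -0.     0.001]
0.4 [[354.0, 214.0], [276.0, 350.0]]
[-0.029 -0.     0.012]
0.3 [[356.0, 217.0], [279.0, 351.0]]
[-0.052 -0.     0.024]
0.2 [[358.0, 219.0], [282.0, 351.0]]
[-0.074 -0.     0.039]
0.1 [[359.0, 221.0], [284.0, 351.0]]
[-0.094 -0.     0.056]
0 [[359.0, 222.0], [285.0, 351.0]]
[-0.112 -0.     0.075]
```

Emit:
move_arm(
  deltas=[
    [[-0.007,0,0.002,0,1],[-0.012,0,0.004,0,1],[-0.017,0,0.006,0,1],[-0.022,0,0.009,0,1],[-0.027,0,0.011,0,1],[-0.032,0,0.013,0,1],[-0.037,0,0.016,0,1],[-0.042,0,0.018,0,1],[-0.047,0,0.021,0,1],[-0.052,0,0.024,0,1],[-0.057,0,0.027,0,1],[-0.061,0,0.03,0,1]],
  ],
)

```text
clock: 18.25
position: [0.4755, -0.0445, 0.1407]
ee_rot: [-0.173, 0.815, 0.463, 0.304]
contact_force: [-0.6, -2.4, -1.5]
width: -0.0001
gripper_force: 1.5
```

```bash
python3 g.py | grep -A1 -E "^[^0\[]|\[ ?2|^0.[432 ]|^0.1|^0 "
```

```text
18.25 [ 0.202 -0.     0.141] [-0.63689951 -2.41742406 -1.54011724] [-0.02  0.06  0.05  0.02 -0.07 -0.09]
[ 218  185  137  163 3631] [354 218] [280 347]
0.9 [[331.0, 195.0], [248.0, 338.0]]
[ 0.158 -0.001 -0.045]
0.8 [[336.0, 200.0], [255.0, 341.0]]
[ 0.132 -0.001 -0.045]
0.7 [[342.0, 204.0], [261.0, 344.0]]
[ 0.106 -0.001 -0.042]
0.6 [[346.0, 207.0], [267.0, 346.0]]
[ 0.08  -0.001 -0.037]
0.5 [[350.0, 211.0], [272.0, 348.0]]
[ 0.055 -0.    -0.029]
0.4 [[354.0, 214.0], [276.0, 350.0]]
[ 0.031 -0.    -0.019]
0.3 [[356.0, 217.0], [279.0, 351.0]]
[ 0.008 -0.    -0.006]
0.2 [[358.0, 219.0], [282.0, 351.0]]
[-0.013 -0.     0.009]
0.1 [[359.0, 221.0], [284.0, 351.0]]
[-0.033 -0.     0.026]
0 [[359.0, 222.0], [285.0, 351.0]]
[-0.051 -0.     0.045]
```

Emit:
move_arm(
  deltas=[
    [[-0.005,0,0.003,0,1],[-0.009,0,0.006,0,1],[-0.013,0,0.009,0,1],[-0.017,0,0.012,0,1],[-0.021,0,0.016,0,1],[-0.025,0,0.019,0,1],[-0.028,0,0.022,0,1],[-0.031,0,0.025,0,1],[-0.034,0,0.027,0,1],[-0.037,0,0.03,0,1],[-0.04,0,0.033,0,1],[-0.042,0,0.035,0,1]],
  ],
)

```text
clock: 19.5
position: [0.472, -0.0504, 0.0976]
ee_rot: [-0.173, 0.815, 0.462, 0.304]
contact_force: [-0.5, -3.0, -3.2]
width: -0.0001
gripper_force: 1.8
```

```bash
python3 g.py | (head -2; tail -4)
```

```text
19.5 [ 0.209 -0.     0.098] [-0.50372558 -2.9690123  -3.24842961] [-0.    0.04  0.02  0.02 -0.04 -0.05]
[ 219  186  138  163 3674] [356 222] [285 348]
```

Emit:
move_arm(
  deltas=[
    [[-0.001,0,0.001,0,1],[-0.002,0,0.003,0,1],[-0.004,0,0.004,0,1],[-0.005,0,0.006,0,1],[-0.006,0,0.007,0,1],[-0.007,0,0.009,0,1],[-0.009,0,0.01,0,1],[-0.01,0,0.011,0,1],[-0.011,0,0.013,0,1],[-0.012,0,0.014,0,1],[-0.014,0,0.016,0,1],[-0.015,0,0.017,0,1]],
  ],
)

```text
clock: 20.75
position: [0.4717, -0.0498, 0.0798]
ee_rot: [-0.174, 0.814, 0.463, 0.304]
contact_force: [0.1, -1.2, -0.7]
width: 0.0001
gripper_force: 0.0
```

```bash
python3 g.py | (head -2; tail -4)
```

```text
20.75 [0.209 0.    0.08 ] [ 0.05248957 -1.15606146 -0.71566019] [-0.    0.02  0.01  0.01 -0.02 -0.02]
[ 219  186  138  163 3658] [356 222] [286 348]
```

Emit:
move_arm(
  deltas=[
    [[-0.001,0,0.002,0,1],[-0.003,0,0.003,0,1],[-0.005,0,0.005,0,1],[-0.005,0,0.005,0,1],[-0.015,0,-0.004,0,1],[-0.035,0,-0.021,0,1],[-0.06,0,-0.043,0,1],[-0.08,0,-0.06,0,1],[-0.11,0,-0.086,0,1],[-0.11,0,-0.086,0,1]],
  ],
)

```text
clock: 21.8
position: [0.4144, -0.1507, 0.0736]
ee_rot: [-0.171, 0.816, 0.461, 0.304]
contact_force: [0.3, -0.1, -1.0]
width: -0.0003
gripper_force: 0.0
```

```bash
python3 g.py | (head -2; tail -4); python3 - <<'E'
from h import *
im=manip.get_image('scene')[:,:,::-1];t=manip.get_image('top')[:,:,::-1]
cv2.imwrite('pics/d.png',np.hstack([cv2.resize(im[100:400,140:460],(480,450)),cv2.resize(t[90:390,120:320+5],(308,450))]))
P=[C(.21,y,.102) for y in(-.19,.19)]
print(((proj('scene',P)-[140,100])*1.5).round())
E
```

```text
21.8 [ 0.325 -0.002  0.074] [ 0.3139957  -0.11839338 -0.97356033] [ 0.05 -0.01  0.04  0.05  0.02  0.02]
[ 219  186  138  163 3642] [356 222] [286 348]
[[253. 286.]
 [214. 130.]]
```

View pics/d.png

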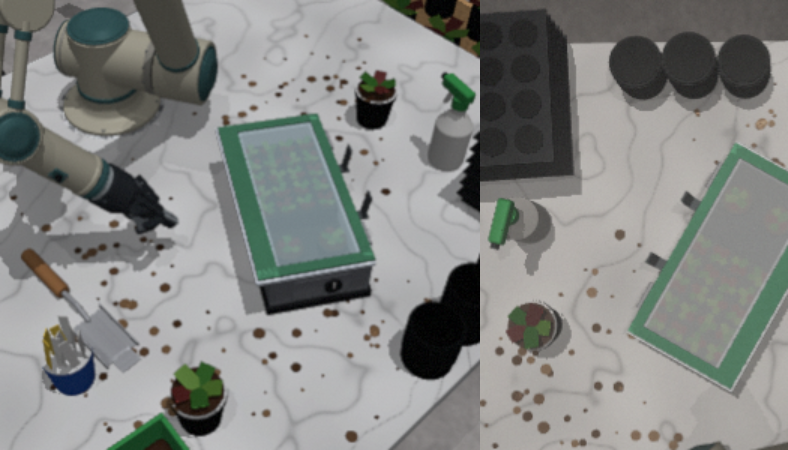

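The lid lies shut, level on the case (front edge from (220,128) to (258,278) in the left panel). The gripper is clear at (165,220), and nothing else has moved.

```bash
python3 -c "
from rig import manip
print(manip.sign_off())"
```

```text
the job is handed in; nothing more can be done
None
```

The lid was tipped past balance, caught from below on closed fingers at about 0.8 rad, and lowered until fully shut without a slam; nothing else was moved, and the job was handed in at about 22 s of the 67 s allowed.

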